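Lean the colour target on the imaging station and index its raking lamp to the third click

TASK

Take the blue colour-target panel out of its slotted rack and lean it on the imaging station: foot on the base plate against the black lip, back against the steel rest bar, and let go of it. Then grip the black knob of the lamp turret and turn it clockwise (seen from above) click by click to the third click, the orange dot, never on towards the fourth, and finish there still gripping the knob, as the picture is taken while you hold it. Leave the jar, the pen cup and the white dish alone.

Things in the scene. Friction and masses are not known exactly. Their poses are not given: they have to be found in the camera images.
- panel_center (a point): Centre of the blue colour-target panel: rigid slab 8 mm thick (its x), 80 wide (its y), 120 tall (its z), about 200 g, coloured squares on both faces; the faces are alike, either may face front. It starts upright in the grey rack, its foot 10 mm and top edge 130 mm above the table, the upper 85 mm clear of the rack.
- rack: Grey rack, 70 mm (x) x 110 mm (y), 45 mm high, fixed; origin at the centre of its underside. The panel stands in its slot (along y, over the origin), 35 mm deep, 1 mm clearance at each face, open at the ends. Pull the panel straight up.
- seat (a point): Where the panel's foot goes: middle of the corner between the base plate's top (12 mm above the table) and the inner face of the black lip (10 mm thick, 12 high, 110 long). x: level, from the rest bar towards and through the lip, away from the robot; y: along the lip; z: up. A panel with its foot against the lip rests on the bar, its top leaning to -x, 0.40 rad from vertical, and is steady.
- station: Imaging station: white base plate 170 (x) x 390 (y) x 12 mm, fixed; origin at the centre of its underside, same axes as the seat point. The rest bar is a round steel bar 10 mm in diameter, 110 mm long along y, axis 36 mm towards -x and 54 mm above the seat point, on end posts at its ends. The lamp turret stands 205 mm from the seat along -y and 5 mm along +x.
- knob_grip (a point): Grip point of the black knob on the station's lamp turret, on its vertical turning axis, 14 mm below the knob's top. The knob is a bar 48 mm long (its x, towards the lamp), 14 wide (its y), 40 high. Below lies a grey disc, radius 33 mm, its top 26 mm below this point. A lamp head on a thin arm reaches 122 mm out along +x, no higher than the disc; it turns with the knob, free of the panel.
- turret (a joint): Angle of knob and lamp, rad, growing clockwise seen from above. Starts at 0 (end stop). Spring-like detents every 24 degrees: stops at 0, 0.419, 0.838, 1.257 (third click, orange dot; lamp arm along the seat's +y, towards the panel), 1.676 and 2.094 (end stop). It snaps into the nearest stop; about 0.1 to 0.2 N m pushes it over to the next.
- jar: Bystander: amber glass jar, 52 mm in diameter, 65 mm high, on the table near the rack; origin at the centre of its underside.
- pen_cup: Bystander: clear cup with three pens, 70 mm in diameter, 140 mm high with pens, at the right of the station; origin at the centre of its underside.
- dish: Bystander: white covered dish, 92 mm in diameter, 18 mm high, on the table beyond the station; origin at the centre of its underside.
Things that resemble listed ones, but are neither listed nor needed, are in the scene too. Of the things that look like the part that bears panel_center, the middle-sized one is meant.

How it is judged:
By the outcome, as a careful person would: the job done as asked, in the order asked, and still so for the second after the job is handed in, while the arm keeps its last pose, push and grip.
It also fails if it takes over 61 s, if anything falls off the work surface, if the arm or the gripper's body presses on something with over 40 N, if the wrist force passes 120 N, or if a joint passes its speed limit or range.

ROBOT

A 6-joint arm with a two-finger parallel gripper is mounted at the origin on the work surface. World frame = base frame: x ahead of the robot, y to its left, z up, the work surface at z = 0. Lengths are in mm, angles in rad, forces in N, time in s.
With the tool pointing down it reaches from about 300 to 875 mm from the base axis. Payload 6.4 kg.
Tool frame: the origin (TCP) lies at the very end of the fingers, on their centre line; the grasp point (between the pads) lies 19 mm behind it; z points along the fingers, y is the line along which they close (so a half turn about z gives the same grasp; the last joint's range is limited). The gripper opens to 85 mm and grips with 20 to 120 N. Pads are 22 mm wide; open, the fingers measure 114 mm over their backs; the gripper's body (76 mm by 85 mm) begins 54 mm behind the grasp point. The pads swing forward as they close: fully open they stand 13 mm farther back than shut.
Start: joints at [0.914, 0.181, 1.607, -0, 1.354, -0.206], TCP at [250.51, 517.576, 191.888] pointing down, gripper open.
Joint ranges: [-2.99, 2.99], [-0.89, 2.07], [0.3, 2.58], [-1.14, 4.28], [0, 2.63], [-3.12, 3.12]. Speed limits (rad/s): [2.57, 2.57, 3.01, 3.14, 3.14, 3.14].

INTERFACE

Orientations are given as a unit quaternion [w, x, y, z].
In Python, from cell import bot gives the robot as it stands. The module is installed in compiled form; this text tells all that it offers.
- The arm moves only by the tool servo_tool, never from a script. Its argument "rows" is a list of rows, each an object with "linear": the shift along the world's x, y, z in mm, a list of three; "yaw": the turn about the world's z in degrees; "hand": the finger opening in mm, from 0 to 85.4. A call has 1 to 10 rows; each row shifts and turns the commanded pose from where the row before left it; what a row does not reach is not made up. A row lasts 1/10 s, in which the tool goes at most 50 mm and 8.59 degrees, less where a joint would pass 70% of its speed; a pose out of reach is approached as far as the arm can. A call is refused whole if a number of a shift passes 50 or a number of a turn 8.59, either way. A call with a gripper value outside its range is refused whole. The fingers move at their own pace and stop on an object; "squeeze" is the grip in N (left out, the last holds). Time passes only in rows, so rows that do not move let the fingers close. It gives the time, the measured TCP pose, the force, the opening and the grip force at its end, in the units of the state.
- bot.sense(): the state, without advancing time (a new reading comes with each control period).
- bot.snapshot(name): name is "side" or "top"; returns a dict with "image" (420x560x3 uint8, blue, green, red), "mtx" (3x3 intrinsics, pixels), "k1" (the pictures are not rectified: a ray, as slopes to the right and down, at radius r is drawn at 1 + k1 r^2 times it, then the intrinsics apply), "world_to_cam" (4x4, takes a point from world to camera coordinates). Camera axes: x right, y down, z forward; pixel columns grow to the right and rows downward; lengths in mm; the calibration is good to about 2 mm. A picture is of the moment at which its call begins. There is no depth.
- bot.sign_off(): hands the job in; it is judged then, once.
Trained networks look in a picture, given as the dict that the camera call returned (one of the last four; its "shot" number tells which), for a name from the list of things; names that differ only in an ending like _2 or _b are one class to them, and where a whole thing is asked for, a point or a joint stands for the part that bears it (a point fixed in the world has none). Each returns a list of dicts, best first, with "conf" (0 to 1); they miss things now and then, are a little off and sometimes report something else, mostly with a low value. They report only what shows in the picture. A call takes as long as a camera call. They do not tell look-alikes from the thing itself.
- bot.spot_in(picture, target): "point" ([column, row] in pixels, amid what is visible of it).
- bot.outline_of(picture, target): "pixels" (420x560 bool, what is visible of it) and "point" ([column, row] in pixels, amid what is visible of it).
- bot.spot_point(picture, target): "point" ([column, row] in pixels: a listed point, or the origin of a listed thing).
The state is a dict: "time_s": time; "joint_positions": joint angles; "joint_velocities": joint speeds; "joint_torque": joint torques, N m; "tool_pos": TCP position; "ee_rot": TCP orientation; "contact_force": force on the tool from outside, world axes, zero at the start; "ft_torque": the same for the moment, N m; "gripper_width": finger opening in mm; "grasp_force": force on a finger pad.
Only numpy, scipy, OpenCV 4.12 (cv2) and the standard library are available. Lean on these libraries where they do the work, as an engineer would, in place of code of your own. Each camera call takes 0.05 s, during which the arm holds its last target. There are 200 camera calls.

## Working session

There is one attempt and no reset: what is moved stays moved. The work goes in short steps, Python scripts to look and compute and a tool call to move; the robot and the scene stay as the last step left them, time stands still between calls to the robot, and variables do not carry over. Pictures are saved under pics/ and viewed, at most 10 in all, crops included, and the job is handed in when it is done.

Besides the shell and the picture viewer there is one more tool, called in YAML: its name, and indented under it one key for each argument. servo_tool: Moves the arm, as the interface text tells. Its arguments: {"type":"object","properties":{"rows":{"type":"array"},"squeeze":{"type":"number"}},"required":["rows"]}

```bash
mkdir -p pics; cat > h.py <<'E'
import numpy as np, cv2
from cell import bot
def ray(p,uv):
    K=p["mtx"];k=p["k1"]
    d=np.array([(uv[0]-K[0][2])/K[0][0],(uv[1]-K[1][2])/K[1][1]])
    s=d.copy()
    for _ in range(20): s=d/(1+k*(s@s))
    T=np.array(p["world_to_cam"]);R=T[:3,:3]
    return -R.T@T[:3,3], R.T@np.array([s[0],s[1],1])
def atz(p,uv,z):
    o,d=ray(p,uv); return o+d*(z-o[2])/d[2]
def tri(a,ua,b,ub):
    A=[];y=[]
    for p,u in((a,ua),(b,ub)):
        o,d=ray(p,u);d/=np.linalg.norm(d);M=np.eye(3)-np.outer(d,d);A.append(M);y.append(M@o)
    A=np.vstack(A);y=np.hstack(y);x=np.linalg.lstsq(A,y,rcond=None)[0];return x,np.linalg.norm(A@x-y)
def proj(p,X):
    T=np.array(p["world_to_cam"]);c=T[:3,:3]@np.array(X,float)+T[:3,3];s=c[:2]/c[2];s=s*(1+p["k1"]*(s@s));K=p["mtx"]
    return np.array([K[0][0]*s[0]+K[0][2],K[1][1]*s[1]+K[1][2]])
E
python3 - <<'E'
from h import *
a=bot.snapshot("side");b=bot.snapshot("top")
cv2.imwrite("pics/side0.png",a["image"]);cv2.imwrite("pics/top0.png",b["image"])
print(bot.sense())
for n in ["panel_center","rack","seat","station","knob_grip","jar","pen_cup","dish"]:
    for nm,p in(("side",a),("top",b)):
        print(n,nm,[(np.round(r["point"],1).tolist(),round(r["conf"],2)) for r in bot.spot_point(p,n)][:4])
E
```

```text
{'time_s': 0.1, 'joint_positions': array([ 9.13697621e-01,  1.81503212e-01,  1.60788848e+00,  5.19533916e-06,
        1.35378524e+00, -2.06276687e-01]), 'joint_velocities': array([ 0.00063726, -0.00125018, -0.00285385, -0.0010551 ,  0.00052724,
        0.00026697]), 'joint_torque': array([-3.69129630e-04, -4.45880985e+01, -3.52237308e+01, -2.78591924e-04,
        4.24679994e-03,  4.58540129e-06]), 'tool_pos': array([250.16078026, 517.12431803, 191.06321772]), 'ee_rot': array([-3.33738931e-04,  2.23507470e-01,  9.74701895e-01, -7.18409798e-04]), 'contact_force': array([ 0.01471649, -0.54857785, -0.6137693 ]), 'ft_torque': array([ 0.02369591, -0.03585141, -0.00710227]), 'grasp_force': 0.0, 'gripper_width': 85.33829192837509}
panel_center side [([274.2, 179.7], 0.72), ([274.4, 200.3], 0.69), ([271.5, 157.3], 0.65), ([301.4, 182.2], 0.61)]
panel_center top [([162.5, 194.8], 0.95), ([100.2, 184.9], 0.58), ([158.0, 163.8], 0.55)]
rack side [([274.7, 200.4], 0.57)]
rack top [([169.5, 201.6], 0.7)]
seat side [([275.9, 240.1], 0.73)]
seat top [([261.7, 223.9], 0.83)]
station side [([285.3, 271.7], 0.69), ([275.5, 241.7], 0.54), ([314.7, 259.7], 0.53)]
station top [([301.0, 225.1], 0.8)]
knob_grip side [([316.3, 259.2], 0.66), ([272.4, 394.1], 0.26)]
knob_grip top [([341.1, 195.0], 0.59)]
jar side [([224.4, 204.0], 0.57)]
jar top [([163.4, 265.0], 0.79)]
pen_cup side [([270.7, 392.9], 0.86), ([223.8, 206.0], 0.23)]
pen_cup top [([438.2, 266.4], 0.7)]
dish side [([330.1, 220.4], 0.7)]
dish top [([237.8, 153.2], 0.95)]
```

View pics/side0.png

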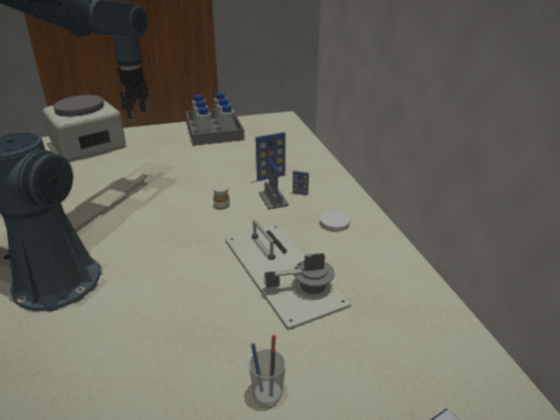

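View pics/top0.png

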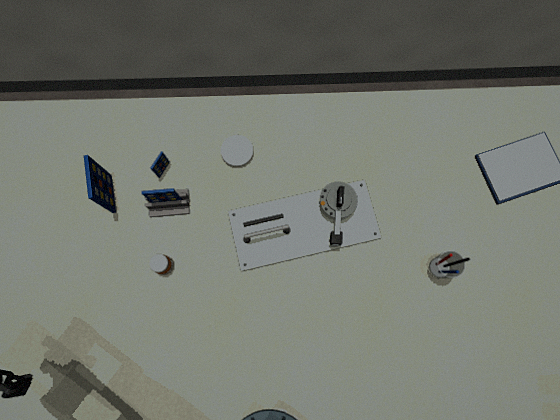

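The side picture shows three blue panels. The large one is at side (271,157) / top (100,185), the small one at side (301,183) / top (160,164), and one stands in the rack at side (274,185) / top (165,196). The station is at top (305,225), with its knob at about (340,195). The panel in the rack is the middle-sized one and fits the description. I'll check it in a crop.

```bash
python3 - <<'E'
from h import *
a=bot.snapshot("side");b=bot.snapshot("top")
A=cv2.resize(a["image"][130:220,220:345],None,fx=4,fy=4,interpolation=cv2.INTER_CUBIC)[:, :500]
B=cv2.resize(b["image"][150:280,80:210],(360,360),interpolation=cv2.INTER_CUBIC)
C=cv2.resize(b["image"][170:280,220:390],(800-360-0,285),interpolation=cv2.INTER_CUBIC)
r1=np.zeros((600,800,3),np.uint8); r1[:300,:417]=cv2.resize(A,(417,300)); r1[:300,420:800]=cv2.resize(B,(380,300))[:, :380]
r1[300:600,:464]=cv2.resize(C,(464,300)); r1[300:600,470:800]=cv2.resize(a["image"][205:325,215:347],(330,300),interpolation=cv2.INTER_CUBIC)
cv2.imwrite("pics/crop1.png",r1)
T={n:(bot.spot_point(a,n),bot.spot_point(b,n)) for n in ["panel_center","rack","seat","station","knob_grip","jar","pen_cup","dish"]}
for n,(x,y) in T.items():
    for i in x[:4]:
        for j in y[:3]:
            X,e=tri(a,i["point"],b,j["point"])
            if e<12: print(n,np.round(X),round(e,1),np.round(i["point"]),np.round(j["point"]),round(i["conf"],2),round(j["conf"],2))
for nm,p in(("side",a),("top",b)):
    o,_=ray(p,(280,210));print(nm,np.round(o),p["mtx"][0][0])
for n in ["panel_center","rack","station","seat","knob_grip"]:
    for r in bot.outline_of(b,n)[:3]:
        m=r["pixels"].astype(np.uint8)
        c=max(cv2.findContours(m,0,2)[0],key=cv2.contourArea)
        print(n,round(r["conf"],2),np.round(r["point"]),m.sum(),np.round(cv2.boxPoints(cv2.minAreaRect(c)),1).tolist())
E
```

```text
panel_center [629. 232. 163.] 10.1 [271. 158.] [163. 198.] 0.94 0.78
panel_center [750. 275.  32.] 5.8 [302. 184.] [160. 166.] 0.78 0.57
panel_center [655. 256.  63.] 9.7 [277. 182.] [163. 198.] 0.65 0.78
rack [649. 252.   1.] 9.3 [275. 200.] [170. 205.] 0.91 0.59
seat [582.  -7.  19.] 1.9 [273. 243.] [265. 222.] 0.75 0.73
station [ 572. -111.    1.] 3.6 [281. 271.] [303. 227.] 0.57 0.61
knob_grip [ 630. -209.   93.] 0.4 [315. 262.] [342. 196.] 0.64 0.8
jar [480. 273.   4.] 1.3 [222. 204.] [161. 265.] 0.76 0.84
pen_cup [ 452. -473.    5.] 0.7 [270. 394.] [441. 266.] 0.76 0.84
dish [785.  60.   2.] 6.9 [332. 225.] [240. 152.] 0.57 0.62
side [  327. -1010.   751.] 454.5432962911219
top [ 340.  -30. 1229.] 457.28688907862835
panel_center 0.86 [ 99. 186.] 1052 [[81.5, 156.5], [106.80000305175781, 152.6999969482422], [115.5999984741211, 210.8000030517578], [90.30000305175781, 214.60000610351562]]
panel_center 0.84 [163. 195.] 408 [[141.6999969482422, 190.3000030517578], [179.1999969482422, 187.0], [180.3000030517578, 199.5], [142.8000030517578, 202.8000030517578]]
panel_center 0.69 [158. 
[... 340 characters left out ...]
2.] 9075 [[225.3000030517578, 207.39999389648438], [366.5, 173.8000030517578], [381.8999938964844, 238.39999389648438], [240.6999969482422, 272.0]]
station 0.37 [238. 152.] 793 [[221.0, 135.0], [253.0, 135.0], [253.0, 165.0], [221.0, 165.0]]
seat 0.74 [302. 225.] 8974 [[225.0, 208.1999969482422], [366.20001220703125, 173.89999389648438], [381.70001220703125, 237.89999389648438], [240.5, 272.1000061035156]]
knob_grip 0.77 [339. 202.] 799 [[327.0, 186.0], [351.0, 186.0], [351.0, 245.0], [327.0, 245.0]]
knob_grip 0.71 [161. 194.] 406 [[141.6999969482422, 189.89999389648438], [180.3000030517578, 187.1999969482422], [181.1999969482422, 199.3000030517578], [142.60000610351562, 202.10000610351562]]
```

View pics/crop1.png

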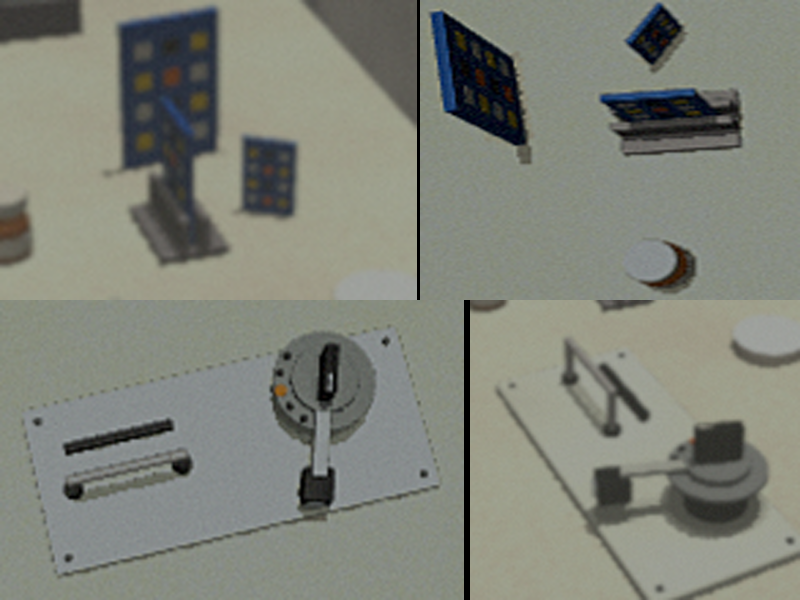

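The crop shows the middle-sized panel standing in the grey rack; the large panel stands alone and the small one is near the rack's far side. Next I'll fit the exact poses of the panel/rack and station.

```bash
cat > fit.py <<'E'
from h import *
from scipy.optimize import minimize
def box(x0,x1,y0,y1,z0,z1): return np.array([[x,y,z] for x in(x0,x1) for y in(y0,y1) for z in(z0,z1)],float)
def place(b,q):
    c,s=np.cos(q[2]),np.sin(q[2]); return b@np.array([[c,s,0],[-s,c,0],[0,0,1]])+[q[0],q[1],0]
def sil(p,parts,q,S=4):
    m=np.zeros((420*S,560*S),np.uint8)
    for b in parts:
        h=cv2.convexHull(np.array([proj(p,X) for X in place(b,q)],np.float32))
        cv2.fillPoly(m,[np.round(h*S+S/2-.5).astype(np.int32)],255)
    return cv2.resize(m,(560,420),interpolation=cv2.INTER_AREA)/255.
def fit(views,parts,q0):
    f=lambda v:sum(np.abs(sil(p,parts,np.array(q0)+v*[1,1,.01])-m).sum() for p,m in views)
    r=minimize(f,np.zeros(3),method="Nelder-Mead",options=dict(initial_simplex=np.array([[0,0,0],[8,0,0],[0,8,0],[0,0,6]])-2.,xatol=.05,fatol=.1))
    return np.array(q0)+r.x*[1,1,.01],r.fun
E
python3 - <<'E'
from fit import *
a=bot.snapshot("side");b=bot.snapshot("top")
def mask(p,n,near):
    L=[r for r in bot.outline_of(p,n) if np.hypot(*(np.array(r["point"])-near))<14]
    print(n,[(np.round(r["point"]).tolist(),r["pixels"].sum()) for r in L]); return L[0]["pixels"].astype(float) if L else None
pan=[box(-4,4,-40,40,10,130)];rk=[box(-35,35,-55,55,0,45)]
pb=mask(b,"panel_center",(163,195));pa=mask(a,"panel_center",(274,182));rb=mask(b,"rack",(170,206));ra=mask(a,"rack",(274,200))
st=[box(-85,85,-195,195,0,12)]
sb=mask(b,"station",(302,224)); sa=mask(a,"station",(285,271))
for nm,v,pt,q in [("panel top",[(b,pb)],pan,[650,252,.09]),("panel side",[(a,pa)],pan,[650,252,.09]),("panel",[(a,pa),(b,pb)],pan,[650,252,.09]),
   ("union",[(a,np.maximum(pa,ra)),(b,np.maximum(pb,rb))],None,[650,252,.09]),("unionTop",[(b,np.maximum(pb,rb))],None,[650,252,.09]),
   ("station top",[(b,sb)],st,[572,-111,.235]) ]:
    if any(m is None for _,m in v): continue
    q,e=fit(v,pt or [pan[0],box(-35,35,-55,55,0,12),box(-35,35,-55,55,0,12)],q); print(nm,np.round(q,3),np.round(e,1))
# detections
for n,z in [("seat",12),("station",0),("knob_grip",None)]:
    r=bot.spot_point(b,n)[0];s=bot.spot_point(a,n)[0]
    print(n,np.round(atz(b,r["point"],z),1) if z is not None else "",np.round(tri(a,s["point"],b,r["point"])[0],1))
# dark lip & bar edges
c=np.array([atz(b,u,12) for u in [(225.2,207.8),(366.3,173.9),(381.8,238.1),(240.6,272)]]);print(np.round(c,1),np.round(c.mean(0),1))
# overlay
q,_=fit([(a,pa),(b,pb)],pan,[650,252,.09])
E
```

```text
panel_center [([161.0, 197.0], np.int64(410))]
panel_center [([273.0, 177.0], np.int64(274))]
rack [([172.0, 207.0], np.int64(716))]
rack [([272.0, 203.0], np.int64(450))]
station [([303.0, 225.0], np.int64(8777))]
station [([286.0, 274.0], np.int64(7076))]
panel top [6.50655e+02 2.55922e+02 3.20000e-02] 114.3
panel side [6.47782e+02 2.57712e+02 4.40000e-02] 85.8
panel [6.48815e+02 2.55681e+02 4.00000e-02] 224.5
union [6.48681e+02 2.56396e+02 6.80000e-02] 194.6
unionTop [6.49390e+02 2.56296e+02 5.40000e-02] 80.4
station top [ 5.78309e+02 -1.12145e+02  2.09000e-01] 311.5
seat [582.7   2.9  12. ] [606.6   5.6 -98.6]
station [ 567.3 -105.2    0. ] [ 572.  -106.    -5.6]
knob_grip  [ 629.8 -206.   100.4]
[[ 628.1  100.1   12. ]
 [ 712.6 -292.2   12. ]
 [ 531.3 -320.5   12. ]
 [ 452.2   60.5   12. ]] [ 581. -113.   12.]
```

```bash
python3 - <<'E'
from fit import *
from scipy.optimize import least_squares
B=[bot.snapshot("top") for _ in range(4)];b=B[0]
g=np.mean([x["image"] for x in B],0).mean(2)
def pca(m,w):
    y,x=np.nonzero(m);ww=w[y,x];c=np.array([(x*ww).sum(),(y*ww).sum()])/ww.sum()
    C=np.cov(np.vstack([x,y]),aweights=ww);v=np.linalg.eigh(C);return c,v[1][:,1],np.sqrt(v[0][1]*12)
m=np.zeros(g.shape,bool);m[210:230,236:292]=1
w=np.clip(150-g,0,None); print(np.median(g[m]),g[m].min())
med=np.median(g[200:260,236:330]); m&=g<med*.72
n,l,s,c=cv2.connectedComponentsWithStats(m.astype(np.uint8))
print(s[1:],np.round(c[1:],1))
i=1+np.argmax(s[1:,4]);cc,d,L=pca(l==i,med-g);print("lip",cc,d,L)
e=[atz(b,cc+t*d*L/2,24) for t in(-1,1)];print(np.round(e,1));v=e[0]-e[1];print("yaw",np.arctan2(-v[0],v[1]),"c",(e[0]+e[1])/2,np.linalg.norm(v))
# plate contour by brightness
q,_=fit([(b,[r for r in bot.outline_of(b,"station") if r["pixels"].sum()>5000][0]["pixels"].astype(float))],[box(-85,85,-195,195,0,12)],[580,-112,.215])
print("plate",q)
# gradient refine: sample edge offset along plate edges
gs=cv2.GaussianBlur(g,(0,0),1.0).astype(np.float32)
def edgeprof(q,pts_in,nrm,z):
    out=[]
    ts=np.arange(-12,12.1,.5)
    for P,nn in zip(pts_in,nrm):
        W=[place(np.array([[*(np.array(P)+t*np.array(nn)),z]]),q)[0] for t in ts]
        uv=np.array([proj(b,X) for X in W],np.float32)
        out.append(cv2.remap(gs,uv[:,:1],uv[:,1:],1)[:,0])
    return ts,np.array(out)
for nm,P,N in [("near",[(-85,y) for y in np.linspace(-180,180,60) if not -150<y<-40],(-1,0)),("left",[(x,195) for x in np.linspace(-70,70,30)],(0,1)),("right",[(x,-195) for x in np.linspace(-70,70,30)],(0,-1)),("far",[(85,y) for y in np.linspace(-40,180,40)],(1,0))]:
    ts,o=edgeprof(q,P,[N]*len(P),12)
    G=np.gradient(o.reshape(len(P),-1),axis=1)
    for part in np.array_split(np.arange(len(P)),2):
        gg=G[part].mean(0);k=np.argmax(np.abs(gg));print(nm,P[part[len(part)//2]],"off",ts[k],round(float(gg[k]),2),end=" | ")
    print()
bg=bot.spot_point(b,"knob_grip")[0]["point"];print("knob",bg,atz(b,bg,90))
E
```

```text
139.08333333333334 4.666666666666667
[[243 213  41  14 199]
 [277 226   1   2   2]
 [279 227  12   3  20]
 [268 229   1   1   1]
 [273 228   1   1   1]] [[263.1 219.7]
 [277.  226.5]
 [285.5 228.5]
 [268.  229. ]
 [273.  228. ]]
lip [262.88109509 219.92982479] [-0.97400331  0.22653378] 40.76213236448107
[[599.6 -56.   24. ]
 [577.6  51.4  24. ]]
yaw -2.939150174612778 c [588.62740983  -2.31747957  24.        ] 109.61490878677144
plate [ 5.78134995e+02 -1.12930740e+02  2.03396278e-01]
near (-85, np.float64(-9.152542372881356)) off -1.5 -2.47 | near (-85, np.float64(118.9830508474576)) off -1.5 -2.71 | 
left (np.float64(-36.20689655172414), 195) off -2.0 -1.1 | left (np.float64(36.20689655172413), 195) off -1.5 -1.05 | 
right (np.float64(-36.20689655172414), -195) off -4.5 -0.75 | right (np.float64(36.20689655172413), -195) off -4.0 -0.73 | 
far (85, np.float64(16.410256410256416)) off -4.5 -0.71 | far (85, np.float64(129.23076923076925)) off -4.0 -0.66 | 
knob [339.8, 195.7] [ 632.45545314 -203.03479065   90.        ]
```

servo_tool:
  rows:
    - {"linear":[35,-23,0],"yaw":-6,"hand":85}
    - {"linear":[35,-23,0],"yaw":-6,"hand":85}
    - {"linear":[35,-23,0],"yaw":-6,"hand":85}
    - {"linear":[35,-23,0],"yaw":-6,"hand":85}
    - {"linear":[35,-23,0],"yaw":-6,"hand":85}
    - {"linear":[35,-23,0],"yaw":-6,"hand":85}
    - {"linear":[35,-23,0],"yaw":-6,"hand":85}
    - {"linear":[35,-23,0],"yaw":-6,"hand":85}
    - {"linear":[35,-23,0],"yaw":-6,"hand":85}
    - {"linear":[35,-23,0],"yaw":-6,"hand":60}

```text
time_s: 4.05
tool_pos: [601.8, 286.5, 191.9]
ee_rot: [-0.0, 0.683, 0.731, 0.0]
contact_force: [0.0, 0.3, -0.6]
gripper_width: 73.0
grasp_force: 0.0
```

servo_tool:
  rows:
    - {"linear":[20,-13,0],"yaw":-1,"hand":60}
    - {"linear":[20,-13,0],"yaw":0,"hand":60}
    - {"linear":[0,0,0],"yaw":0,"hand":60}
    - {"linear":[0,0,0],"yaw":0,"hand":60}

```text
time_s: 4.45
tool_pos: [640.4, 261.3, 191.4]
ee_rot: [-0.0, 0.688, 0.726, -0.0]
contact_force: [-0.1, 0.0, -0.1]
gripper_width: 60.1
grasp_force: 0.0
```

```bash
python3 - <<'E'
from h import *
a=bot.snapshot("side");b=bot.snapshot("top");s=bot.sense()
q=s["ee_rot"];print(s["tool_pos"],2*np.degrees(np.arctan2(q[2],q[1]))-90,s["gripper_width"],s["joint_positions"])
o=np.zeros((480,800,3),np.uint8)
o[:,:400]=cv2.resize(a["image"][110:230,220:320],(400,480),interpolation=2);o[:400,400:]=cv2.resize(b["image"][140:240,110:210],(400,400),interpolation=2)
cv2.imwrite("pics/pre.png",np.clip(o*1.4,0,255))
E
```

```text
[639.6737534  262.30424963 191.76359238] 3.2186209332760427 60.39928719452574 [2.17753326e-01 4.36338487e-01 1.28255010e+00 3.30398742e-04
 1.42329366e+00 1.61529138e-01][ WARN:0@1.949] global loadsave.cpp:1063 imwrite_ Unsupported depth image for selected encoder is fallbacked to CV_8U.
```

View pics/pre.png

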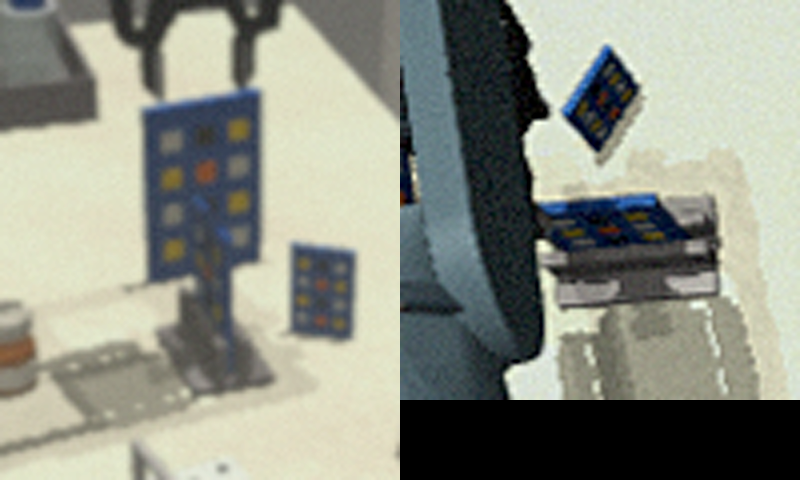

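The picture shows the fingers (crop 152,85 and 243,80) above the rack panel, straddling its top edge (crop 210,215). I'm correcting by +9, -6 mm and going down.

servo_tool:
  rows:
    - {"linear":[9,-6,-20],"yaw":0,"hand":60}
    - {"linear":[0,0,-30],"yaw":0,"hand":60}
    - {"linear":[0,0,-30],"yaw":0,"hand":60}
    - {"linear":[0,0,-20],"yaw":0,"hand":60}
    - {"linear":[0,0,0],"yaw":0,"hand":60}
    - {"linear":[0,0,0],"yaw":0,"hand":60}

```text
time_s: 5.15
tool_pos: [649.0, 255.7, 91.1]
ee_rot: [-0.0, 0.687, 0.727, -0.001]
contact_force: [0.6, -0.1, 0.5]
gripper_width: 59.8
grasp_force: 0.0
```

servo_tool:
  rows:
    - {"linear":[0,0,0],"yaw":0,"hand":30}
    - {"linear":[0,0,0],"yaw":0,"hand":30}
    - {"linear":[0,0,0],"yaw":0,"hand":18}
    - {"linear":[0,0,0],"yaw":0,"hand":18}
    - {"linear":[0,0,0],"yaw":0,"hand":14}
    - {"linear":[0,0,0],"yaw":0,"hand":14}
  squeeze: 20

```text
time_s: 5.75
tool_pos: [649.6, 255.6, 92.0]
ee_rot: [0.0, 0.687, 0.726, 0.0]
contact_force: [-0.0, 0.6, -0.8]
gripper_width: 14.4
grasp_force: 0.0
```

No contact yet at 14 mm, so the centring is within 3 mm. Closing.

servo_tool:
  rows:
    - {"linear":[0,0,0],"yaw":0,"hand":4}
    - {"linear":[0,0,0],"yaw":0,"hand":4}
    - {"linear":[0,0,0],"yaw":0,"hand":4}
    - {"linear":[0,0,0],"yaw":0,"hand":4}
  squeeze: 30

```text
time_s: 6.15
tool_pos: [649.5, 255.6, 91.9]
ee_rot: [-0.0, 0.687, 0.726, -0.0]
contact_force: [0.7, -0.6, -0.8]
gripper_width: 4.0
grasp_force: 0.0
```

The fingers closed on nothing, so I missed the panel. I'll open a little and look.

```bash
python3 - <<'E'
from h import *
a=bot.snapshot("side");b=bot.snapshot("top")
o=np.zeros((480,800,3),np.uint8)
o[:,:400]=cv2.resize(a["image"][110:230,220:320],(400,480),interpolation=2);o[:400,400:]=cv2.resize(b["image"][140:240,110:210],(400,400),interpolation=2)
cv2.imwrite("pics/miss.png",np.clip(o*1.4,0,255).astype(np.uint8))
for z in (91,130): print(proj(a,[649.5,255.6,z]),proj(b,[649.5,255.6,z]))
for n in ["panel_center","rack"]:
  for p in(a,b): print(n,[(np.round(r["point"],1).tolist(),round(r["conf"],2)) for r in bot.spot_point(p,n)][:4])
E
```

```text
[273.10096969 175.50973577] [161.18940261 194.51045053]
[272.97614447 164.47791194] [157.33722183 190.49484198]
panel_center [([301.2, 185.5], 0.74), ([273.4, 158.4], 0.74), ([274.6, 183.1], 0.68)]
panel_center [([164.8, 193.7], 0.68), ([158.1, 163.7], 0.65), ([101.1, 184.5], 0.64)]
rack [([272.1, 199.3], 0.82)]
rack [([170.5, 205.0], 0.97), ([236.3, 150.4], 0.17)]
```

View pics/miss.png

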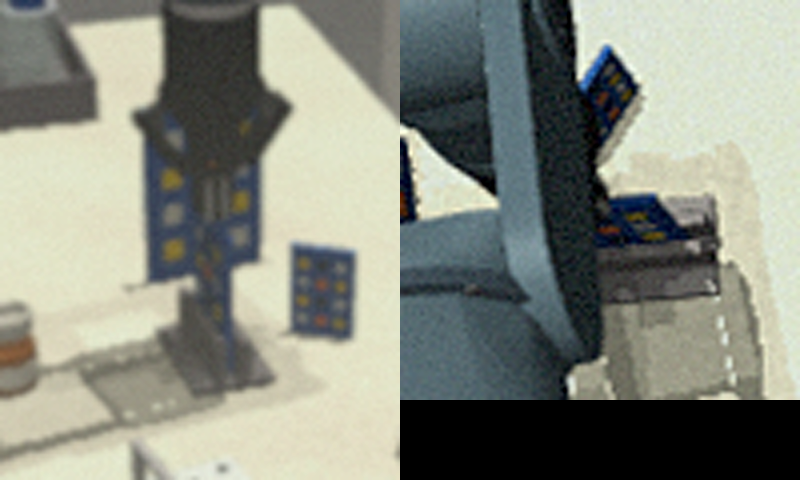

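In the picture the fingertips look to be at the panel, with the panel's near half in front of them (side crop 213,215). The width reading may be offset, so I'll close fully.

servo_tool:
  rows:
    - {"linear":[0,0,0],"yaw":0,"hand":0}
    - {"linear":[0,0,0],"yaw":0,"hand":0}
    - {"linear":[0,0,0],"yaw":0,"hand":0}
    - {"linear":[0,0,0],"yaw":0,"hand":0}
  squeeze: 30

```text
time_s: 6.85
tool_pos: [649.5, 255.6, 91.9]
ee_rot: [-0.0, 0.687, 0.726, -0.0]
contact_force: [-0.3, -0.9, 0.0]
gripper_width: 0.3
grasp_force: 0.0
```

```bash
python3 - <<'E'
from h import *
from fit import *
a=bot.snapshot("side");b=bot.snapshot("top");s=bot.sense()
print(s["gripper_width"],s["grasp_force"],s["contact_force"])
for p in(a,b):
    for X in place(box(-4,4,-40,40,10,130),[649,256,.055]): print(np.round(X),np.round(proj(p,X),1))
hsv=cv2.cvtColor(a["image"],cv2.COLOR_BGR2HSV)
o=cv2.resize(a["image"][135:215,240:310],(700,800//1),interpolation=2)[:600]
for X in place(box(-4,4,-40,40,10,130),[649,256,.055]):
    u=(proj(a,X)-[240,135]+.5)*10; cv2.circle(o,tuple(int(v) for v in u),4,(0,0,255),-1)
cv2.imwrite("pics/ov.png",np.clip(o*1.5,0,255).astype(np.uint8))
E
```

```text
0.16580582567836424 0.0 [0.00804082 0.63136725 0.40726324]
[647. 216.  10.] [275.8 203.4]
[647. 216. 130.] [275.5 169.9]
[643. 296.  10.] [268.4 192.1]
[643. 296. 130.] [267.9 159.6]
[655. 216.  10.] [278.1 203. ]
[655. 216. 130.] [278.  169.5]
[651. 296.  10.] [270.7 191.7]
[651. 296. 130.] [270.2 159.2]
[647. 216.  10.] [183.  202.4]
[647. 216. 130.] [173.4 190.9]
[643. 296.  10.] [153.7 204.9]
[643. 296. 130.] [141.  193.6]
[655. 216.  10.] [182.9 199.6]
[655. 216. 130.] [173.3 187.8]
[651. 296.  10.] [153.6 202.1]
[651. 296. 130.] [140.9 190.5]
```

View pics/ov.png

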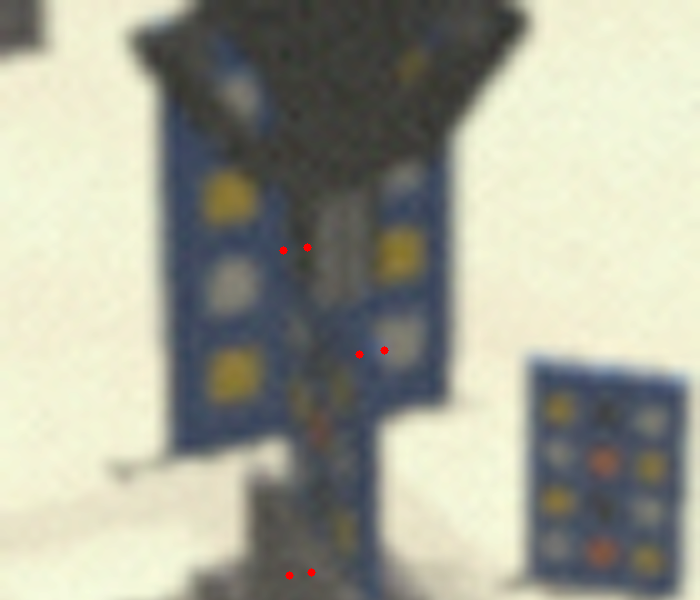

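```bash
python3 - <<'E'
from fit import *
a=bot.snapshot("side");b=bot.snapshot("top")
for z in(191.8,200):
    for dx in(-30,-44,30,44): print(z,dx,np.round(proj(a,[639.7+dx,262.3+dx*.056,z]),1))
# panel: measured tri of features between masks
for p in (a,b):
    for r in bot.outline_of(p,"panel_center"):
        m=r["pixels"].astype(np.uint8);c=max(cv2.findContours(m,0,2)[0],key=cv2.contourArea)
        print(round(r["conf"],2),np.round(r["point"]),m.sum(),cv2.boundingRect(c),cv2.approxPolyDP(c,2.5,True)[:,0].tolist())
    for r in bot.outline_of(p,"rack"):
        m=r["pixels"].astype(np.uint8);c=max(cv2.findContours(m,0,2)[0],key=cv2.contourArea)
        print("rack",round(r["conf"],2),m.sum(),cv2.boundingRect(c),cv2.approxPolyDP(c,2.5,True)[:,0].tolist())
    for X in place(box(-35,35,-55,55,0,45),[649,256,.055]): print(np.round(X),np.round(proj(p,X),1))
E
```

```text
191.8 -30 [259.9 147.1]
191.8 -44 [255.5 147.7]
191.8 30 [278.4 144.6]
191.8 44 [282.6 144.1]
200 -30 [259.8 144.7]
200 -44 [255.4 145.3]
200 30 [278.4 142.2]
200 44 [282.6 141.6]
0.88 [264. 163.] 591 (255, 146, 14, 35) [[255, 146], [256, 179], [267, 177], [267, 154]]
0.56 [301. 184.] 370 (292, 171, 17, 24) [[292, 171], [292, 191], [307, 194], [308, 173]]
0.51 [275. 178.] 241 (268, 164, 10, 31) [[269, 164], [268, 182], [277, 194], [277, 170]]
rack 0.71 433 (259, 183, 29, 27) [[265, 183], [259, 194], [266, 207], [272, 209], [286, 205], [282, 193], [274, 193]]
rack 0.47 491 (320, 211, 30, 20) [[320, 218], [322, 226], [331, 230], [343, 229], [349, 222], [348, 216], [340, 211], [325, 212]]
[617. 199.   0.] [268. 210.]
[617. 199.  45.] [267.8 197.7]
[611. 309.   0.] [258.4 194.1]
[611. 309.  45.] [258.1 182.3]
[687. 203.   0.] [288.7 206.4]
[687. 203.  45.] [288.8 194.2]
[681. 313.   0.] [278.  190.9]
[681. 313.  45.] [278.  179.2]
0.66 [168. 198.] 254 (159, 188, 24, 14) [[159, 196], [160, 201], [182, 198], [173, 188], [164, 189]]
0.54 [105. 183.] 332 (100, 170, 15, 28) [[102, 170], [101, 196], [109, 197], [114, 193], [111, 175]]
0.48 [160. 163.] 216 (155, 152, 15, 22) [[160, 152], [155, 162], [162, 173], [169, 160]]
rack 0.69 500 (160, 189, 30, 27) [[188, 190], [178, 190], [181, 200], [161, 203], [162, 215], [188, 212]]
[617. 199.   0.] [189.6 213.8]
[617. 199.  45.] [186.5 210.1]
[611. 309.   0.] [149.4 217.1]
[611. 309.  45.] [144.8 213.6]
[687. 203.   0.] [188.5 189.3]
[687. 203.  45.] [185.4 184.8]
[681. 313.   0.] [148.8 192.6]
[681. 313.  45.] [144.2 188.2]
```

```bash
python3 - <<'E'
from fit import *
a=bot.snapshot("side");b=bot.snapshot("top")
for z in(155,192,200,230,270):
    for t in(-42,42):
        X=[250.3+t*np.cos(1.12),517.3+t*np.sin(1.12),z]; print(z,t,np.round(proj(a,X),1),np.round(proj(b,X),1))
A=cv2.imread("pics/side0.png");B=cv2.imread("pics/top0.png")
o=np.zeros((480,800,3),np.uint8)
o[:,:400]=cv2.resize(A[60:132,105:165],(400,480),interpolation=2);o[:400,400:]=cv2.resize(B[350:410,0:60],(400,400),interpolation=2)
cv2.imwrite("pics/st.png",np.clip(o*1.6,0,255).astype(np.uint8))
E
```

```text
155 -42 [136.3 145. ] [ 47.7 372.3]
155 42 [146.9 135.7] [ 14.6 356.4]
192 -42 [134.5 134.7] [ 39.2 374.5]
192 42 [145.3 125.8] [  4.9 358. ]
200 -42 [134.1 132.5] [ 37.3 375. ]
200 42 [145.  123.6] [  2.8 358.3]
230 -42 [132.7 123.9] [ 29.8 376.9]
230 42 [143.7 115.3] [ -5.8 359.7]
270 -42 [130.7 112.2] [ 19.1 379.7]
270 42 [141.9 104. ] [-18.  361.7]
```

View pics/st.png

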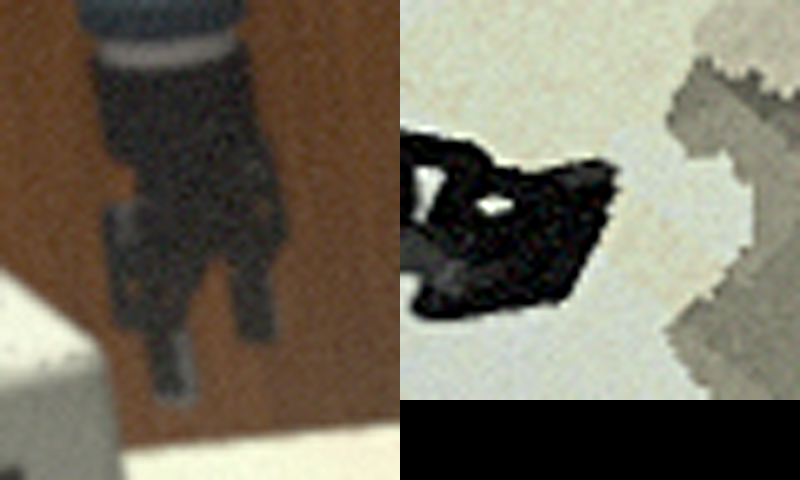

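The start picture shows the fingertips (side 131,120 and 144,111) about 37 mm higher than the reported TCP says, and the same holds here at the rack. The true z is about reported + 37, so the fingers closed just above the panel. I'll open and go deeper, watching the force.

servo_tool:
  rows:
    - {"linear":[0,0,15],"yaw":0,"hand":60}
    - {"linear":[0,0,0],"yaw":0,"hand":60}
    - {"linear":[0,0,0],"yaw":0,"hand":60}
    - {"linear":[0,0,0],"yaw":0,"hand":60}
    - {"linear":[0,0,0],"yaw":0,"hand":60}
    - {"linear":[0,0,-15],"yaw":0,"hand":60}
    - {"linear":[0,0,-10],"yaw":0,"hand":60}
    - {"linear":[0,0,-10],"yaw":0,"hand":60}
    - {"linear":[0,0,-10],"yaw":0,"hand":60}
    - {"linear":[0,0,-5],"yaw":0,"hand":60}

```text
time_s: 8.35
tool_pos: [648.5, 255.4, 54.7]
ee_rot: [-0.001, 0.687, 0.726, -0.001]
contact_force: [-0.1, -0.3, -0.3]
gripper_width: 60.0
grasp_force: 0.0
```

servo_tool:
  rows:
    - {"linear":[0,0,0],"yaw":0,"hand":20}
    - {"linear":[0,0,0],"yaw":0,"hand":20}
    - {"linear":[0,0,0],"yaw":0,"hand":14}
    - {"linear":[0,0,0],"yaw":0,"hand":14}
    - {"linear":[0,0,0],"yaw":0,"hand":14}
  squeeze: 20

```text
time_s: 8.85
tool_pos: [649.8, 255.6, 57.5]
ee_rot: [0.0, 0.687, 0.726, 0.0]
contact_force: [-0.2, -0.1, -0.7]
gripper_width: 13.9
grasp_force: 0.0
```

servo_tool:
  rows:
    - {"linear":[0,0,0],"yaw":0,"hand":4}
    - {"linear":[0,0,0],"yaw":0,"hand":4}
    - {"linear":[0,0,0],"yaw":0,"hand":4}
    - {"linear":[0,0,0],"yaw":0,"hand":4}
  squeeze: 30

```text
time_s: 9.25
tool_pos: [649.8, 255.6, 57.4]
ee_rot: [0.0, 0.687, 0.726, 0.0]
contact_force: [-0.3, -0.2, 3.2]
gripper_width: 7.9
grasp_force: 31.5
```

Gripped: 7.9 mm at 31 N. Lifting straight up, then moving over to the station.

servo_tool:
  rows:
    - {"linear":[0,0,6],"yaw":0,"hand":4}
    - {"linear":[0,0,10],"yaw":0,"hand":4}
    - {"linear":[0,0,10],"yaw":0,"hand":4}
    - {"linear":[0,0,12],"yaw":0,"hand":4}
    - {"linear":[0,0,12],"yaw":0,"hand":4}
    - {"linear":[0,0,15],"yaw":0,"hand":4}
    - {"linear":[0,0,15],"yaw":0,"hand":4}
    - {"linear":[0,0,10],"yaw":0,"hand":4}
    - {"linear":[0,0,5],"yaw":0,"hand":4}
  squeeze: 40

```text
time_s: 10.15
tool_pos: [650.3, 255.7, 154.0]
ee_rot: [0.001, 0.687, 0.726, 0.001]
contact_force: [0.8, 0.6, -1.3]
gripper_width: 7.3
grasp_force: 39.4
```

servo_tool:
  rows:
    - {"linear":[-5,-15,0],"yaw":0,"hand":4}
    - {"linear":[-8,-28,0],"yaw":0.8,"hand":4}
    - {"linear":[-9,-33,0],"yaw":1.2,"hand":4}
    - {"linear":[-9,-33,0],"yaw":1.2,"hand":4}
    - {"linear":[-9,-33,0],"yaw":1.2,"hand":4}
    - {"linear":[-9,-33,0],"yaw":1.2,"hand":4}
    - {"linear":[-9,-33,0],"yaw":1.2,"hand":4}
    - {"linear":[-8,-28,0],"yaw":0.8,"hand":4}
    - {"linear":[-5,-18,0],"yaw":0.8,"hand":4}
    - {"linear":[-2.5,-6,0],"yaw":0,"hand":4}

```text
time_s: 11.15
tool_pos: [575.5, -6.2, 151.8]
ee_rot: [-0.0, 0.633, 0.774, -0.0]
contact_force: [0.5, -0.1, -2.0]
gripper_width: 7.6
grasp_force: 39.4
```

```bash
python3 - <<'E'
from h import *
a=bot.snapshot("side");b=bot.snapshot("top");s=bot.sense()
q=s["ee_rot"];print(s["tool_pos"],2*np.degrees(np.arctan2(q[2],q[1]))-90,s["gripper_width"],s["grasp_force"],s["contact_force"])
o=np.zeros((450,800,3),np.uint8)
o[:,:400]=cv2.resize(a["image"][160:295,225:345],(400,450),interpolation=2);o[:400,400:]=cv2.resize(b["image"][160:280,220:340],(400,400),interpolation=2)
cv2.imwrite("pics/over.png",np.clip(o*1.5,0,255).astype(np.uint8))
E
```

```text
[575.77096781  -4.88388031 151.85330381] 11.467244772243063 7.592255578678755 39.377644658088684 [ 0.91099247  0.01884675 -1.49783959]
```

View pics/over.png

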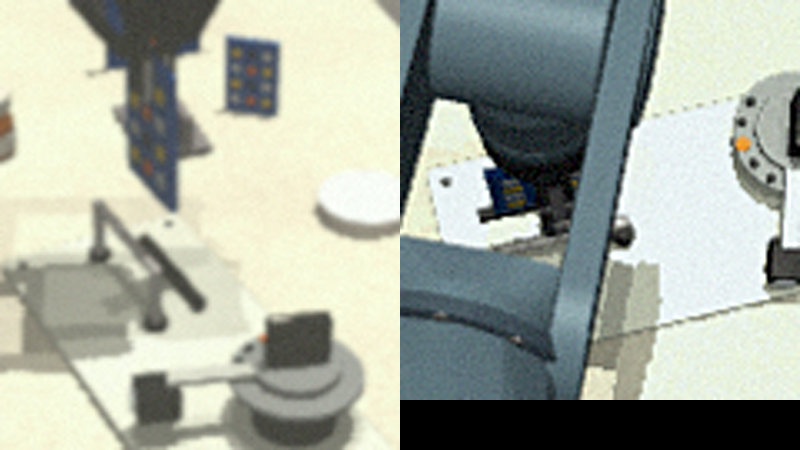

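The panel hangs over the seat (side crop: foot corner at 178,208; lip at 170,270; bar at 130,245), with its yaw aligned to the lip. Lowering.

servo_tool:
  rows:
    - {"linear":[0,0,-10],"yaw":0,"hand":4}
    - {"linear":[0,0,-15],"yaw":0,"hand":4}
    - {"linear":[0,0,-15],"yaw":0,"hand":4}
    - {"linear":[0,0,-12],"yaw":0,"hand":4}
    - {"linear":[0,0,-10],"yaw":0,"hand":4}
    - {"linear":[0,0,-8],"yaw":0,"hand":4}
    - {"linear":[0,0,-6],"yaw":0,"hand":4}
    - {"linear":[0,0,0],"yaw":0,"hand":4}

```text
time_s: 12.05
tool_pos: [575.5, -4.3, 75.0]
ee_rot: [-0.001, 0.632, 0.775, -0.0]
contact_force: [0.0, 0.7, -1.7]
gripper_width: 7.8
grasp_force: 39.3
```

```bash
python3 - <<'E'
from fit import *
a=bot.snapshot("side");s=bot.sense()
print(s["tool_pos"],s["contact_force"])
t=s["tool_pos"];f=t[2]-47.4
o=cv2.resize(a["image"][180:255,240:330],(720,600),interpolation=2);o=np.clip(o*1.5,0,255).astype(np.uint8)
for X in place(box(-4,4,-40,40,f,f+120),[t[0],t[1],.2]): cv2.circle(o,tuple(int(v) for v in (proj(a,X)-[240,180]+.5)*8),3,(0,0,255),-1)
for X in place(box(0,10,-55,55,12,24),[584.9,-3.1,.2024]): cv2.circle(o,tuple(int(v) for v in (proj(a,X)-[240,180]+.5)*8),3,(0,255,0),-1)
cv2.imwrite("pics/low.png",o)
E
```

```text
[575.92738673  -4.45761867  75.6684028 ] [-0.10423093  0.15890353 -2.00696625]
```

View pics/low.png

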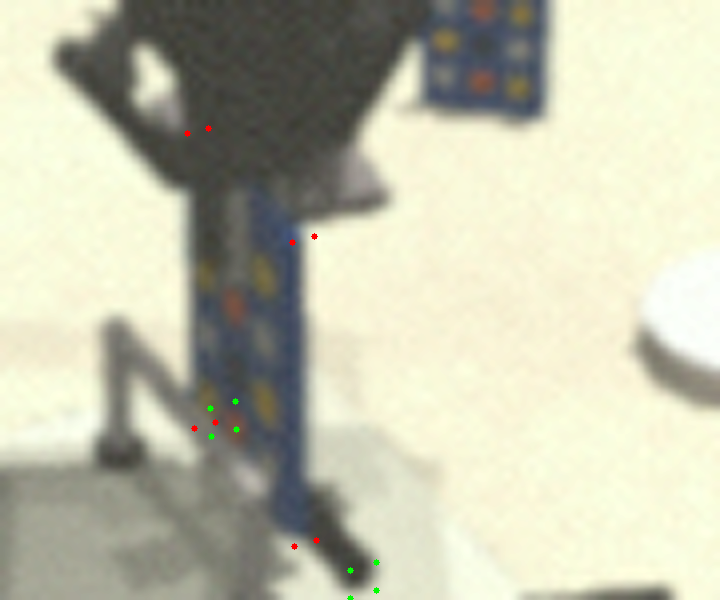

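The foot (about 290,528) lies between bar and lip, ahead of the lip's inner edge at (340,560). Lowering onto the plate.

servo_tool:
  rows:
    - {"linear":[0,0,-5],"yaw":0,"hand":4}
    - {"linear":[0,0,-5],"yaw":0,"hand":4}
    - {"linear":[0,0,-3],"yaw":0,"hand":4}
    - {"linear":[0,0,-1.5],"yaw":0,"hand":4}
    - {"linear":[0,0,0],"yaw":0,"hand":4}

```text
time_s: 12.6
tool_pos: [575.8, -4.4, 61.1]
ee_rot: [-0.0, 0.632, 0.775, -0.0]
contact_force: [0.8, -0.7, -2.1]
gripper_width: 7.4
grasp_force: 39.4
```

servo_tool:
  rows:
    - {"linear":[0,0,-1],"yaw":0,"hand":4}
    - {"linear":[0,0,-1],"yaw":0,"hand":4}
    - {"linear":[0,0,0],"yaw":0,"hand":4}

```text
time_s: 12.9
tool_pos: [576.1, -4.5, 59.4]
ee_rot: [0.0, 0.632, 0.775, 0.0]
contact_force: [0.3, 0.2, -1.0]
gripper_width: 7.5
grasp_force: 39.5
```

servo_tool:
  rows:
    - {"linear":[0,0,-1],"yaw":0,"hand":4}
    - {"linear":[0,0,0],"yaw":0,"hand":4}

```text
time_s: 13.1
tool_pos: [576.4, -4.4, 59.4]
ee_rot: [0.0, 0.632, 0.775, 0.0]
contact_force: [-2.9, 0.2, 4.5]
gripper_width: 7.2
grasp_force: 40.4
```

servo_tool:
  rows:
    - {"linear":[1,0.2,0],"yaw":0,"hand":4}
    - {"linear":[1,0.2,0],"yaw":0,"hand":4}
    - {"linear":[1,0.2,0],"yaw":0,"hand":4}
    - {"linear":[0,0,0],"yaw":0,"hand":4}

```text
time_s: 13.5
tool_pos: [578.1, -4.1, 59.4]
ee_rot: [-0.001, 0.632, 0.775, -0.001]
contact_force: [-6.3, -0.3, 9.1]
gripper_width: 7.3
grasp_force: 40.9
```

servo_tool:
  rows:
    - {"linear":[1,0.2,0],"yaw":0,"hand":4}
    - {"linear":[1,0.2,0],"yaw":0,"hand":4}
    - {"linear":[0,0,0],"yaw":0,"hand":4}

```text
time_s: 13.8
tool_pos: [580.1, -3.7, 59.4]
ee_rot: [-0.001, 0.632, 0.775, -0.001]
contact_force: [-6.9, -0.7, 9.2]
gripper_width: 7.6
grasp_force: 40.9
```

The foot is on the plate and sliding under friction. I'll unload it slightly and go on towards the lip.

servo_tool:
  rows:
    - {"linear":[0,0,0.5],"yaw":0,"hand":4}
    - {"linear":[1,0.2,0],"yaw":0,"hand":4}
    - {"linear":[1,0.2,0],"yaw":0,"hand":4}
    - {"linear":[0,0,0],"yaw":0,"hand":4}

```text
time_s: 14.2
tool_pos: [582.7, -3.2, 59.4]
ee_rot: [-0.0, 0.632, 0.775, -0.0]
contact_force: [-5.9, -0.4, 7.3]
gripper_width: 7.3
grasp_force: 40.5
```

servo_tool:
  rows:
    - {"linear":[1,0.2,0],"yaw":0,"hand":4}
    - {"linear":[1,0.2,0],"yaw":0,"hand":4}
    - {"linear":[0,0,0],"yaw":0,"hand":4}

```text
time_s: 14.5
tool_pos: [583.3, -3.0, 59.4]
ee_rot: [-0.001, 0.632, 0.775, -0.002]
contact_force: [-10.2, -1.7, 10.9]
gripper_width: 7.4
grasp_force: 41.5
```

The foot is against the lip: force is rising and motion has stalled. I'll relax, open slightly, then tip the panel back with the front finger while widening the gap.

servo_tool:
  rows:
    - {"linear":[-1.5,-0.3,0],"yaw":0,"hand":4}
    - {"linear":[0,0,0],"yaw":0,"hand":10}
    - {"linear":[0,0,0],"yaw":0,"hand":14}
    - {"linear":[0,0,0],"yaw":0,"hand":16}
    - {"linear":[0,0,0],"yaw":0,"hand":16}

```text
time_s: 15.0
tool_pos: [583.7, -2.9, 58.8]
ee_rot: [0.0, 0.632, 0.775, 0.0]
contact_force: [-0.4, -0.2, -0.0]
gripper_width: 16.3
grasp_force: 0.0
```

servo_tool:
  rows:
    - {"linear":[-3.9,-0.8,0],"yaw":0,"hand":18}
    - {"linear":[-3.9,-0.8,0],"yaw":0,"hand":20}
    - {"linear":[-3.9,-0.8,0],"yaw":0,"hand":22}
    - {"linear":[-3.9,-0.8,0],"yaw":0,"hand":24}
    - {"linear":[-3.9,-0.8,0],"yaw":0,"hand":26}
    - {"linear":[-3.9,-0.8,0],"yaw":0,"hand":28}
    - {"linear":[0,0,0],"yaw":0,"hand":28}

```text
time_s: 15.7
tool_pos: [559.4, -7.8, 58.8]
ee_rot: [-0.0, 0.632, 0.775, -0.0]
contact_force: [0.3, 0.1, 0.8]
gripper_width: 28.1
grasp_force: 0.1
```

servo_tool:
  rows:
    - {"linear":[-3.9,-0.8,0],"yaw":0,"hand":30}
    - {"linear":[-3.9,-0.8,0],"yaw":0,"hand":32}
    - {"linear":[-3.9,-0.8,0],"yaw":0,"hand":34}
    - {"linear":[-3.9,-0.8,0],"yaw":0,"hand":36}
    - {"linear":[-3.9,-0.8,0],"yaw":0,"hand":38}
    - {"linear":[-3.5,-0.7,0],"yaw":0,"hand":40}
    - {"linear":[0,0,0],"yaw":0,"hand":40}
    - {"linear":[0,0,0],"yaw":0,"hand":40}

```text
time_s: 16.5
tool_pos: [537.2, -12.5, 59.0]
ee_rot: [0.0, 0.632, 0.775, 0.0]
contact_force: [0.0, -0.5, 0.2]
gripper_width: 40.1
grasp_force: 0.0
```

```bash
cat > chk.py <<'E'
from fit import *
# predicted leaned panel silhouette vs mask / standing
def lean(th,x0=0,sy=0,seat=(586.6,-2.8),yaw=.2024):
    b=box(-8,0,-40,40,0,120);c,s=np.cos(th),np.sin(th)
    P=np.column_stack([b[:,0]*c-b[:,2]*s+x0,b[:,1]+sy,-b[:,0]*0+b[:,2]*c+(b[:,0]+8)*s+12])
    return place(P,[*seat,yaw])
def blue(p):
    im=p["image"].astype(int); return ((im[...,0]-im[...,2])>25)
if __name__=="__main__":
    a=bot.snapshot("side");b=bot.snapshot("top");s=bot.sense();print(s["contact_force"],s["tool_pos"])
    for nm,p in(("side",a),("top",b)):
        for r in bot.outline_of(p,"panel_center"):
            m=r["pixels"].astype(np.uint8);c=max(cv2.findContours(m,0,2)[0],key=cv2.contourArea)
            print(nm,round(r["conf"],2),np.round(r["point"]),m.sum(),cv2.boundingRect(c))
        for th in(0,.2,.4):
            h=cv2.boundingRect(np.array([proj(p,X) for X in lean(th)],np.float32));print("pred",th,h)
E
python3 chk.py
```

```text
[-0.54452923  0.13631631 -0.15441911] [537.32152911 -12.45583302  58.98282194]
side 0.58 [278. 153.] 617 (270, 132, 16, 45)
side 0.52 [267. 227.] 245 (252, 209, 27, 41)
pred 0 (265, 200, 17, 53)
pred 0.2 (257, 202, 25, 51)
pred 0.4 (249, 206, 33, 46)
top 0.75 [ 98. 185.] 1077 (85, 156, 31, 56)
top 0.63 [158. 162.] 271 (151, 152, 19, 23)
pred 0 (246, 208, 33, 20)
pred 0.2 (248, 217, 33, 12)
pred 0.4 (248, 217, 35, 21)
```

Forces are zero and the visible outline agrees with a 0.40 rad lean. Rising clear and checking.

servo_tool:
  rows:
    - {"linear":[0,0,5],"yaw":0,"hand":40}
    - {"linear":[0,0,8],"yaw":0,"hand":40}
    - {"linear":[0,0,12],"yaw":0,"hand":40}
    - {"linear":[0,0,15],"yaw":0,"hand":40}
    - {"linear":[0,0,20],"yaw":0,"hand":40}
    - {"linear":[0,0,20],"yaw":0,"hand":40}
    - {"linear":[0,0,10],"yaw":0,"hand":40}

```text
time_s: 17.4
tool_pos: [538.6, -12.7, 152.0]
ee_rot: [0.002, 0.632, 0.775, 0.001]
contact_force: [0.7, -0.6, 0.5]
gripper_width: 39.7
grasp_force: 0.0
```

servo_tool:
  rows:
    - {"linear":[8,-16,0],"yaw":7,"hand":60}
    - {"linear":[10,-20,0],"yaw":8,"hand":60}
    - {"linear":[10,-20,0],"yaw":8,"hand":60}
    - {"linear":[10,-20,0],"yaw":8,"hand":60}
    - {"linear":[10,-20,0],"yaw":8,"hand":60}
    - {"linear":[10,-20,0],"yaw":8,"hand":60}
    - {"linear":[10,-20,0],"yaw":8,"hand":60}
    - {"linear":[10,-20,0],"yaw":8,"hand":60}
    - {"linear":[10,-20,0],"yaw":8,"hand":60}
    - {"linear":[7,-14,0],"yaw":1,"hand":60}

```text
time_s: 18.4
tool_pos: [632.5, -203.9, 149.1]
ee_rot: [0.0, 0.054, 0.999, -0.0]
contact_force: [-0.1, -0.6, -0.3]
gripper_width: 59.9
grasp_force: 0.0
```

```bash
python3 - <<'E'
from chk import *
a=bot.snapshot("side");b=bot.snapshot("top");s=bot.sense();q=s["ee_rot"]
print(s["tool_pos"],2*np.degrees(np.arctan2(q[2],q[1]))-90,s["gripper_width"],s["joint_positions"])
for nm,p in(("side",a),("top",b)):
    for r in bot.outline_of(p,"panel_center"):
        if np.hypot(*(np.array(r["point"])-(266,225)))>30: continue
        m=r["pixels"].astype(float);c=max(cv2.findContours(m.astype(np.uint8),0,2)[0],key=cv2.contourArea);print(nm,m.sum(),cv2.boundingRect(c))
        best=min((np.abs(sil0-m).sum(),th,x0,sy) for th in np.arange(.2,.6,.05) for x0 in(-8,-4,0,4) for sy in(-6,0,6,12) for sil0 in [cv2.fillPoly(np.zeros((420,560),np.float32),[np.round(cv2.convexHull(np.array([proj(p,X) for X in lean(th,x0,sy)],np.float32))).astype(int)],1.)]);print(best)
# knob: top & side
for nm,p in(("side",a),("top",b)): print(nm,[(np.round(r["point"],1).tolist(),round(r["conf"],2)) for r in bot.spot_point(p,"knob_grip")][:2], proj(p,[632.6,-202.8,94]))
r=bot.spot_point(a,"knob_grip");t=bot.spot_point(b,"knob_grip")
o=np.zeros((480,800,3),np.uint8)
o[:,:400]=cv2.resize(a["image"][190:310,240:340],(400,480),interpolation=2);o[:400,400:]=cv2.resize(b["image"][165:265,240:340],(400,400),interpolation=2)
cv2.imwrite("pics/rest.png",np.clip(o*1.5,0,255).astype(np.uint8))
E
```

```text
[ 632.47961429 -204.34042907  148.9304966 ] 83.45880609772428 59.71757976661946 [-4.90484488e-01  4.12145495e-01  1.40351346e+00 -3.39635141e-04
  1.32534638e+00 -1.94703301e+00]
top 380.0 (250, 219, 33, 19)
(np.float64(36.0), np.float64(0.35), -4, 0)
side [([314.2, 258.9], 0.85), ([334.0, 221.6], 0.6)] [314.85284308 259.63023919]
top [] [339.91802828 195.25309438]
```

View pics/rest.png

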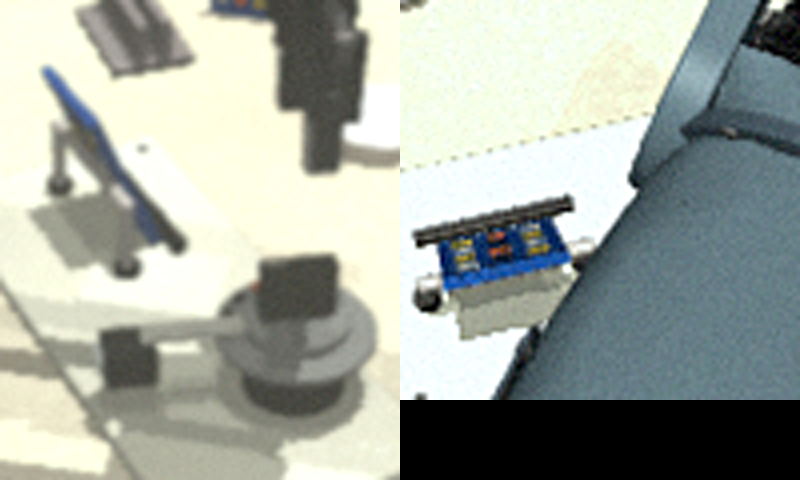

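The picture shows the panel leaning on the bar with its foot along the lip (side crop: top at 48,72, foot at 155,240; top crop: foot edge at 500,232 against the lip). The fingers hang above the knob (side crop: knob at 298,285). Going down on the knob.

servo_tool:
  rows:
    - {"linear":[0,1.5,-15],"yaw":0,"hand":45}
    - {"linear":[0,0,-20],"yaw":0,"hand":45}
    - {"linear":[0,0,-20],"yaw":0,"hand":45}
    - {"linear":[0,0,-15],"yaw":0,"hand":45}
    - {"linear":[0,0,-12],"yaw":0,"hand":45}
    - {"linear":[0,0,-10],"yaw":0,"hand":45}
    - {"linear":[0,0,-5],"yaw":0,"hand":45}
    - {"linear":[0,0,0],"yaw":0,"hand":45}

```text
time_s: 19.6
tool_pos: [631.8, -200.8, 51.2]
ee_rot: [-0.0, 0.056, 0.998, 0.0]
contact_force: [-0.5, -0.4, -0.1]
gripper_width: 45.0
grasp_force: 0.0
```

servo_tool:
  rows:
    - {"linear":[0,0,-4],"yaw":0,"hand":30}
    - {"linear":[0,0,-3],"yaw":0,"hand":26}
    - {"linear":[0,0,0],"yaw":0,"hand":22}
    - {"linear":[0,0,0],"yaw":0,"hand":20}
  squeeze: 20

```text
time_s: 20.0
tool_pos: [632.2, -201.0, 45.1]
ee_rot: [0.0, 0.056, 0.998, -0.0]
contact_force: [0.3, 0.4, -0.5]
gripper_width: 19.8
grasp_force: 0.0
```

servo_tool:
  rows:
    - {"linear":[0,0,0],"yaw":0,"hand":16}
    - {"linear":[0,0,0],"yaw":0,"hand":10}
    - {"linear":[0,0,0],"yaw":0,"hand":10}
    - {"linear":[0,0,0],"yaw":0,"hand":10}
    - {"linear":[0,0,0],"yaw":0,"hand":10}
  squeeze: 30

```text
time_s: 20.5
tool_pos: [632.3, -201.3, 45.3]
ee_rot: [0.0, 0.056, 0.998, -0.0]
contact_force: [-2.1, -2.2, 3.1]
gripper_width: 13.2
grasp_force: 33.6
```

Gripped the knob at 13 mm. Turning clockwise to the first click.

servo_tool:
  rows:
    - {"linear":[-0.3,-0.7,0],"yaw":-4,"hand":10}
    - {"linear":[0,0,0],"yaw":-4,"hand":10}
    - {"linear":[0,0,0],"yaw":-4,"hand":10}
    - {"linear":[0,0,0],"yaw":-4,"hand":10}
    - {"linear":[0,0,0],"yaw":-4,"hand":10}
    - {"linear":[0,0,0],"yaw":-4,"hand":10}
    - {"linear":[0,0,0],"yaw":0,"hand":10}
    - {"linear":[0,0,0],"yaw":0,"hand":10}
  squeeze: 60

```text
time_s: 21.3
tool_pos: [632.2, -201.6, 45.4]
ee_rot: [0.0, 0.262, 0.965, 0.0]
contact_force: [-0.5, 0.7, 4.3]
gripper_width: 12.8
grasp_force: 60.4
```

```bash
cat > st.py <<'E'
from h import *
s=bot.sense();q=s["ee_rot"]
print(s["tool_pos"].round(1),round(2*np.degrees(np.arctan2(q[2],q[1]))-90,2),s["gripper_width"],s["grasp_force"],s["contact_force"].round(1),s["ft_torque"].round(3))
E
python3 st.py
```

```text
[ 632.2 -201.6   45.4] 59.68 12.84018198824344 60.37021994590759 [-0.5  0.7  4.3] [ 0.016  0.104 -0.02 ]
```

servo_tool:
  rows:
    - {"linear":[0,0,0],"yaw":-4,"hand":10}
    - {"linear":[0,0,0],"yaw":-4,"hand":10}
    - {"linear":[0,0,0],"yaw":-4,"hand":10}
    - {"linear":[0,0,0],"yaw":-4,"hand":10}
    - {"linear":[0,0,0],"yaw":-4,"hand":10}
    - {"linear":[0,0,0],"yaw":-4,"hand":10}
    - {"linear":[0,0,0],"yaw":0,"hand":10}
    - {"linear":[0,0,0],"yaw":0,"hand":10}

```text
time_s: 22.1
tool_pos: [632.1, -201.7, 45.3]
ee_rot: [0.0, 0.457, 0.89, 0.0]
contact_force: [-1.1, 0.1, 4.6]
gripper_width: 12.6
grasp_force: 60.6
```

servo_tool:
  rows:
    - {"linear":[0,0,0],"yaw":-4,"hand":10}
    - {"linear":[0,0,0],"yaw":-4,"hand":10}
    - {"linear":[0,0,0],"yaw":-4,"hand":10}
    - {"linear":[0,0,0],"yaw":-4,"hand":10}
    - {"linear":[0,0,0],"yaw":-4,"hand":10}
    - {"linear":[0,0,0],"yaw":-4,"hand":10}
    - {"linear":[0,0,0],"yaw":0,"hand":10}
    - {"linear":[0,0,0],"yaw":0,"hand":10}
    - {"linear":[0,0,0],"yaw":0,"hand":10}

```text
time_s: 23.0
tool_pos: [631.8, -201.8, 45.4]
ee_rot: [0.0, 0.632, 0.775, -0.0]
contact_force: [-2.2, -1.3, 5.7]
gripper_width: 12.9
grasp_force: 60.6
```

```bash
python3 st.py; python3 - <<'E'
from chk import *
a=bot.snapshot("side");b=bot.snapshot("top")
# lamp: direction from dark head; compare predicted head for turret angles
g=cv2.GaussianBlur(a["image"].mean(2),(0,0),1)
for n in range(5):
    th=np.pi/2+.2024+np.radians(72-24*n)
    for p,nm in((a,"side"),(b,"top")):
        X=[632.5+110*np.cos(th),-202.7+110*np.sin(th),58];u=proj(p,X);gg=cv2.GaussianBlur(p["image"].mean(2),(0,0),1);i,j=np.round(u).astype(int)
        print(n,nm,u.round(1),"min",gg[j-4:j+5,i-4:i+5].min().round(0),"mean",gg[j-3:j+4,i-3:i+4].mean().round(0))
for p,nm in((a,"side"),(b,"top")):
    for r in bot.outline_of(p,"turret")+bot.outline_of(p,"panel_center"):
        c=max(cv2.findContours(r["pixels"].astype(np.uint8),0,2)[0],key=cv2.contourArea);print(nm,round(r["conf"],2),np.round(r["point"]),r["pixels"].sum(),cv2.boundingRect(c))
E
```

```text
[ 631.8 -201.8   45.4] 11.67 12.890702503374987 60.63497006893158 [-2.2 -1.3  5.7] [-0.117  0.246  0.003]
0 side [269.1 276.1] min 87.0 mean 102.0
0 top [335.8 239.8] min 72.0 mean 74.0
1 side [270.4 264.2] min 140.0 mean 170.0
1 top [318.8 234.8] min 74.0 mean 75.0
2 side [278.9 254.3] min 53.0 mean 155.0
2 top [305.3 223.6] min 59.0 mean 70.0
3 side [292.6 247.7] min 46.0 mean 87.0
3 top [297.6 208.1] min 44.0 mean 56.0
4 side [309.4 245. ] min 44.0 mean 48.0
4 top [297.  191.3] min 151.0 mean 158.0
side 0.77 [309. 267.] 583 (286, 245, 42, 35)
side 0.97 [269. 166.] 883 (255, 141, 30, 40)
side 0.71 [264. 222.] 217 (250, 207, 22, 29)
side 0.58 [295. 180.] 162 (292, 171, 9, 22)
top 0.74 [160. 263.] 437 (149, 253, 25, 22)
top 0.37 [298. 205.] 42 (293, 203, 7, 10)
top 0.89 [ 99. 185.] 1106 (84, 155, 32, 57)
top 0.61 [161. 160.] 278 (151, 151, 19, 26)
top 0.6 [264. 228.] 372 (250, 220, 32, 18)
```

The lamp head shows at the third-click position (top 297,208), the torque about the knob's axis is zero, and the panel is still seated. Handing in.

```bash
python3 -c "
from cell import bot
print(bot.sign_off())"
```

```text
the job is handed in; nothing more can be done
None
```

The blue panel is leaning on the imaging station, foot against the lip and back on the bar, and released; the lamp knob is at the third click (orange dot) and still gripped, and the job is handed in at about 23 s.

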